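# Close both sample cells and press the covers home

## Task

Close both sample cells light-tight: fetch the full-size rectangular cover from the rack, set it in the open cell, and press the covers of both cells down until each is fully home on its stop. In the rack only the cover's short ends can be reached and in the cell only its long sides, so stand it flat on the bench on the way, let go, and take it again by its long sides. Do not drop or throw a cover or lift out the one already in its cell, and leave the two small covers and the bottle where they are.

Things in the scene. Friction and masses are not known exactly. Their poses are not given: they have to be found in the camera images.
- cover_loose: Plain aluminium block lid, 40 mm (its x) by 60 mm (its y) by 30 mm high; the lowest 6 mm are stepped in to 34 x 54 mm as a lead-in. About 120 g (varies by a third). Origin: centre of the underside, z up. It starts in one of the three bays of the rack, its y along the bay, and belongs in cell_open.
- cover_set: Plain aluminium block lid, 40 mm (its x) by 60 mm (its y) by 30 mm high; the lowest 6 mm are stepped in to 34 x 54 mm as a lead-in. About 120 g (varies by a third). Origin: centre of the underside, z up. It already sits in cell_shut on the raised seat, 8 mm too high, and only needs pressing.
- cell_open: Fixed dark steel sample cell, origin at the centre of its foot on the bench, z up. Its 44 (x) by 64 mm (y) top opening takes a cover. At both y ends stand lens blocks 115 mm high, from y = 32 to 54 mm, 50 mm wide in x, then barrels out to y = 78 mm, tops 82 mm up. Along x only low lips, outer faces at x = +-28 mm, 68 mm up; foot flanges to x = +-40 mm, 10 mm up. No cover yet.
- cell_shut: Fixed dark steel sample cell, origin at the centre of its foot on the bench, z up. Its 44 (x) by 64 mm (y) top opening takes a cover. At both y ends stand lens blocks 115 mm high, from y = 32 to 54 mm, 50 mm wide in x, then barrels out to y = 78 mm, tops 82 mm up. Along x only low lips, outer faces at x = +-28 mm, 68 mm up; foot flanges to x = +-40 mm, 10 mm up. Holds cover_set.
- mouth_open (a point): Point fixed in the cell, 62 mm above its origin: centre of the raised rubber seat, on which a cover's underside rests at first (cover top 92 mm up, 23 mm below the tops of the lens blocks). Fully home it lies 8 mm lower, top 84 mm up. A cover fits with its y along the cell's y, either way round, with 2 mm play all round. 
- mouth_shut (a point): Point fixed in the cell, 62 mm above its origin: centre of the raised rubber seat, on which a cover's underside rests at first (cover top 92 mm up, 23 mm below the tops of the lens blocks). Fully home it lies 8 mm lower, top 84 mm up. A cover fits with its y along the cell's y, either way round, with 2 mm play all round. 
- seat_open (a joint): Travel in m of the rubber seat in that cell: 0 raised, 0.008 pressed home on its hard stop. Stiff with friction: it takes about 10 N downward to move, does not move under a cover's weight, and stays where it is left (no spring back).
- seat_shut (a joint): Travel in m of the rubber seat in that cell: 0 raised, 0.008 pressed home on its hard stop. Stiff with friction: it takes about 10 N downward to move, does not move under a cover's weight, and stays where it is left (no spring back).
- rack: Fixed blue plastic rack, 162 mm in its x by 60 mm in its y, origin at the centre of its underside. Floor 6 mm thick (covers stand on it); four walls 6 mm thick, 40 mm high, at x = -78, -26, 26, 78 mm, make three bays 46 mm wide, open at both y ends. Beside the full-size cover's long sides only 3 mm are free, too little for fingers; its ends are free.
- short_cover: Bystander: small square aluminium cover 36 x 36 mm, 22 mm high, in a bay of the rack. Origin at the centre of its underside.
- round_cover: Bystander: small round aluminium cover, diameter 36 mm, 22 mm high, in a bay of the rack. Origin at the centre of its underside.
- bottle: Bystander: loose amber bottle with a white cap, diameter 36 mm, 95 mm high, upright on the bench between or in front of the cells. Origin at the centre of its underside.
- meter: Fixed grey meter box, 100 mm in its x, 120 mm in its y, 50 mm high, on the bench (obstacle). Origin at the centre of its underside, z up.
Things that resemble listed ones, but are neither listed nor needed, are in the scene too. Leave any orange look-alike of the cover_loose alone.

How it is judged:
By the outcome, as a careful person would: the job done as asked, in the order asked, and still so for the second after the job is handed in, with the robot touching nothing.
It also fails if it takes over 64 s, if anything falls off the work surface, if the arm or the gripper's body presses on something with over 40 N, if the wrist force passes 120 N, or if a joint passes its speed limit or range.

## Robot

A 6-joint arm with a two-finger parallel gripper is mounted at the origin on the work surface. World frame = base frame: x ahead of the robot, y to its left, z up, the work surface at z = 0. Lengths are in m, angles in rad, forces in N, time in s.
With the tool pointing down it reaches from about 0.425 to 0.925 m from the base axis. Payload 12.5 kg.
Tool frame: the origin (TCP) lies at the very end of the fingers, on their centre line; the grasp point (between the pads) lies 19 mm behind it; z points along the fingers, y is the line along which they close (so a half turn about z gives the same grasp; the last joint's range is limited). The gripper opens to 85 mm and grips with 20 to 120 N. Pads are 22 mm wide; open, the fingers measure 114 mm over their backs; the gripper's body (76 mm by 85 mm) begins 54 mm behind the grasp point. The pads swing forward as they close: fully open they stand 13 mm farther back than shut.
Start: joints at [-1.37, 0.491, 1.559, -0, 1.092, -0.106], TCP at [0.189, -0.596, 0.231] pointing down, gripper open.
Joint ranges: [-3.1, 3.1], [-0.84, 2.19], [0.05, 2.79], [-1.13, 4.28], [0.06, 2.93], [-2.69, 2.69]. Speed limits (rad/s): [2.22, 2.22, 2.79, 3.14, 3.14, 3.14].

## Interface

Orientations are given as a 3x3 rotation matrix whose columns are the frame's x, y, z axes.
In Python, from cell import telemetry, eyes, env gives the robot as it stands.
- The arm moves only by the shell command python3 -m handwheel 'ROWS' [FORCE]. ROWS is JSON, a list that holds one entry, the list of rows, each a list of 5 numbers: the shift along the tool's x, y, z in cm, then the turn about the tool's z in rad, then the opening, from -1 (shut) to 1 (fully open). A call has 1 to 8 rows; each row is the pose to reach, as a shift and turn from the pose commanded when the call began, along the tool's axes at that moment; what a row does not reach only later rows make up. A row lasts 1/10 s, in which the tool goes at most 50 mm and 8.59 degrees, less where a joint would pass 70% of its speed; a pose out of reach is approached as far as the arm can. A call with a gripper value outside its range is refused whole. The fingers move at their own pace and stop on an object; FORCE is the grip in N (left out, the last holds). Time passes only in rows, so rows that repeat a pose let the fingers close. It gives the time, the measured TCP pose, the force, the opening and the grip force at its end, in the units of the state.
- telemetry.read_state(): the state, without advancing time (a new reading comes with each control period).
- eyes.snapshot(name): name is "scene" or "top" or "wrist"; returns the picture (384x512x3 uint8, red, green, blue); there is no depth.
- eyes.calibration(name): a dict with "intrinsics" (3x3 intrinsics, pixels), "k1" (the pictures are not rectified: a ray, as slopes to the right and down, at radius r is drawn at 1 + k1 r^2 times it, then the intrinsics apply), "R" (3x3) and "t" (3): a world point X has camera coordinates R X + t. Camera axes: x right, y down, z forward; pixel columns grow to the right and rows downward; lengths in m; the calibration is good to about 2 mm. A picture is of the moment at which its call begins: read the wrist's pose just before it. calibration takes no time and is no camera call; for the wrist camera it gives the pose at the moment of the call.
- env.close_job(): hands the job in; it is judged then, once.
The state is a dict: "time_s": time; "joints": joint angles; "qd": joint speeds; "joint_efforts": joint torques, N m; "position": TCP position; "ee_rot": TCP orientation; "contact_force": force on the tool from outside, world axes, zero at the start; "wrist_torque": the same for the moment, N m; "grip_width": finger opening in m; "grip_force": force on a finger pad.
Only numpy, scipy, OpenCV 4.12 (cv2) and the standard library are available. Lean on these libraries where they do the work, as an engineer would, in place of code of your own. Each camera call takes 0.05 s, during which the arm holds its last target. There are 200 camera calls.

## Working session

There is one attempt and no reset: what is moved stays moved. The work goes in short steps, Python scripts to look and compute and a shell command to move; the robot and the scene stay as the last step left them, time stands still between calls to the robot, and variables do not carry over. Pictures are saved under pics/ and viewed, at most 11 in all, crops included, and the job is handed in when it is done.

```bash
ls; mkdir -p pics
python3 - <<'E'
from cell import telemetry, eyes, env
import cv2,numpy as np
for n in ("top","scene"):
    im=eyes.snapshot(n); cv2.imwrite(f"pics/{n}0.png",cv2.resize(im[:,:,::-1],(800,600),interpolation=cv2.INTER_CUBIC)); cv2.imwrite(f"pics/raw_{n}0.png",im[:,:,::-1])
    c=eyes.calibration(n); print(n,c)
s=telemetry.read_state(); print(s)
E
```

```text
pics
top {'intrinsics': array([[383.75695676,   0.        , 253.06807858],
       [  0.        , 383.75695676, 191.27073844],
       [  0.        ,   0.        ,   1.        ]]), 'k1': 0.012190937061477412, 'R': array([[ 0.02393334, -0.99901349, -0.03740656],
       [-0.98892326, -0.01817579, -0.14731062],
       [ 0.1464854 ,  0.04051785, -0.98838268]]), 't': array([0.05517146, 0.53480584, 0.76765032])}
scene {'intrinsics': array([[416.46904742,   0.        , 259.79102668],
       [  0.        , 416.46904742, 194.44552802],
       [  0.        ,   0.        ,   1.        ]]), 'k1': 0.029928725345253985, 'R': array([[-0.78953769,  0.61369625, -0.00267289],
       [ 0.53595856,  0.68739117, -0.49014468],
       [-0.29896263, -0.38842026, -0.87163699]]), 't': array([ 0.4048173 , -0.28875746,  1.31405987])}
{'time_s': 0.1, 'joints': array([-1.36962583e+00,  4.91495506e-01,  1.55938784e+00, -4.50584473e-05,
        1.09171269e+00, -1.05619804e-01]), 'qd': array([-0.00031721, -0.00304746, -0.00047571,  0.00115752, -0.00126776,
        0.00188401]), 'joint_efforts': array([ 4.64326789e-03, -6.19446588e+01, -2.62026393e+01, -5.91824437e-05,
        2.91231212e-03, -7.15516606e-07]), 'position': array([ 0.18870964, -0.59561792,  0.23078875]), 'ee_rot': array([[ 9.53301539e-01,  3.02020062e-01, -2.39671870e-04],
       [ 3.02020150e-01, -9.53301043e-01,  9.75159570e-04],
       [ 6.60383097e-05, -1.00200685e-03, -9.99999496e-01]]), 'contact_force': array([ 0.22768921, -0.21751232, -0.51135812]), 'wrist_torque': array([-0.0258047 , -0.03952475,  0.00490716]), 'grip_force': 0.0, 'grip_width': 0.08530395864793959}
```

View pics/top0.png

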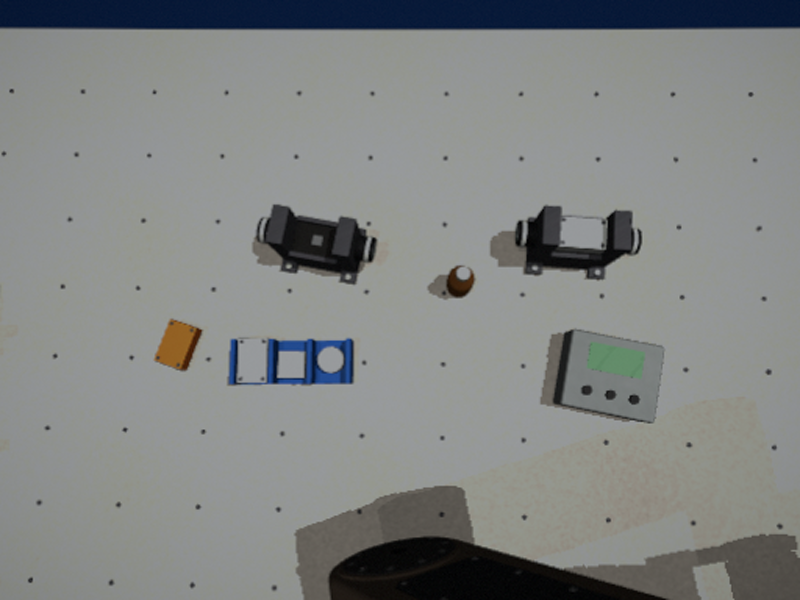

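View pics/scene0.png

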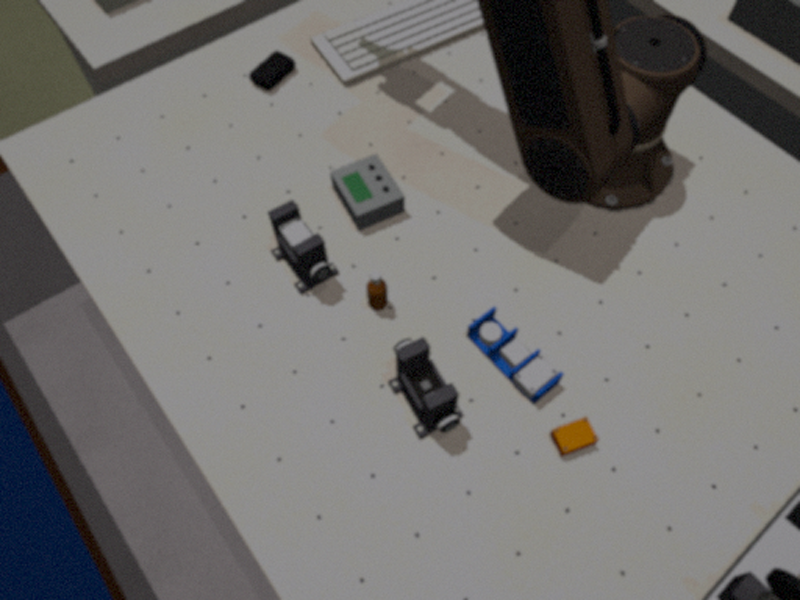

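The top picture shows three cover-like objects. At (252,360) there is an aluminium 40x60 block in the left rack bay, at (178,345) an orange block on the bench, and at (583,232) a cover already in the right cell. The small covers sit at (291,364) and (330,359). The rack block at (252,360) fits cover_loose, because it is plain aluminium, full-size and in a bay. The open cell is at (318,240). The scene view agrees. I'll confirm with a crop and measure.

```bash
cat > h.py <<'E'
import numpy as np, cv2
from cell import telemetry, eyes
def world(uv,z,c):
    """pixel (raw) -> world point on the plane at height z"""
    K=c["intrinsics"]; d=np.array([c["k1"],0,0,0,0.])
    # r-distortion model is OpenCV's
    n=cv2.undistortPoints(np.array(uv,float).reshape(-1,1,2),K,d)[:,0]
    R,t=c["R"],c["t"]; o=-R.T@t; r=np.c_[n,np.ones(len(n))]@R
    return o+r*((z-o[2])/r[:,2])[:,None]
def pix(X,c):
    return cv2.projectPoints(np.array(X,float).reshape(-1,1,3),cv2.Rodrigues(c["R"])[0],c["t"],c["intrinsics"],np.array([c["k1"],0,0,0,0.]))[0][:,0]
E
python3 - <<'E'
from h import *
im=cv2.imread("pics/raw_top0.png")
a=cv2.resize(im[125:250,90:250],None,fx=5,fy=5,interpolation=cv2.INTER_CUBIC)[:600]
cv2.imwrite("pics/crop1.png",a)
c=eyes.calibration("top")
s=.64
def w(p,z): return world(np.array(p)*s,z,c).round(4)
print("loose",w([[252,360]],.036)); print("set",w([[583,232]],.092)); print("orange",w([[178,345]],.03))
print("bottle cap",w([[463,272]],.095)); print("meter",w([[573,330],[663,346],[656,421],[559,404]],.05))
E
```

```text
loose [[0.4474 0.2579 0.036 ]]
set [[ 0.6158 -0.1711  0.092 ]]
orange [[0.4659 0.3627 0.03  ]]
bottle cap [[ 0.5612 -0.0201  0.095 ]]
meter [[ 0.4953 -0.1669  0.05  ]
 [ 0.4769 -0.2813  0.05  ]
 [ 0.3815 -0.2686  0.05  ]
 [ 0.3996 -0.1473  0.05  ]]
```

View pics/crop1.png

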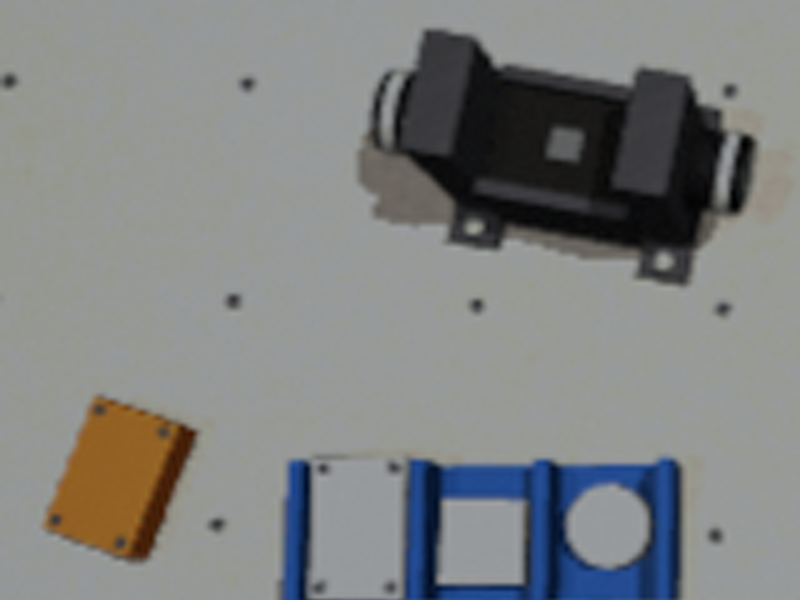

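The crop confirms it: the block at crop (357,528) is plain aluminium, full-size, and stands in the left bay between two walls. The orange one lies outside the rack and stays put. Next I'll measure the cell and cover poses.

```bash
cat >> h.py <<'E'
def plan(x,y,z,yaw):
    """shift in tool axes (cm) and turn about tool z to reach TCP x,y,z with tool x at yaw (pointing down)"""
    s=telemetry.read_state(); R=s["ee_rot"]
    d=R.T@(np.array([x,y,z])-s["position"])*100
    now=np.arctan2(R[1,0],R[0,0]); turn=-(yaw-now); turn=(turn+np.pi)%(2*np.pi)-np.pi
    print("shift",d.round(2),"turn",round(turn,3),"pos",s["position"].round(4),"yaw",now.round(3),"F",s["contact_force"].round(1),"w",round(s["grip_width"],4),"gf",round(s["grip_force"],1),"t",s["time_s"],"q6",s["joints"][5].round(2))
E
python3 - <<'E'
from h import *
c=eyes.calibration("top")
cr=lambda p:(np.array(p)/5.+[90-.4,125-.4])
def show(n,p,z):
    w=world(p,z,c)[:,:2]; m=w.mean(0); e=np.roll(w,-1,0)-w
    print(n,"c",m.round(4),"sides",np.linalg.norm(e,axis=1).round(4),"ang",np.degrees(np.arctan2(e[:,1],e[:,0])).round(1))
show("loose",cr([[308,460],[407,460],[405,598],[307,598]]),.036)
show("blkL",cr([[425,30],[475,42],[455,152],[403,145]]),.115)
show("blkR",cr([[640,68],[692,78],[670,195],[616,186]]),.115)
show("seat",cr([[550,126],[588,130],[583,163],[546,158]]),.062)
s8=lambda p:np.array(p)*.64-.18
show("set",s8([[562,216],[606,217],[606,249],[561,247]]),.092)
show("sblkL",s8([[545,207],[560,207],[559,241],[543,241]]),.115)
show("sblkR",s8([[615,211],[631,211],[632,244],[614,244]]),.115)
plan(.46,.26,.25,np.pi/2)
E
```

```text
loose c [0.4476 0.2586] sides [0.0422 0.0578 0.0414 0.0579] ang [ -88.8 -177.6   91.3    3.3]
blkL c [0.6154 0.2139] sides [0.0206 0.0448 0.0208 0.047 ] ang [-103.   172.8   83.1   -7.5]
blkR c [0.6008 0.1288] sides [0.0209 0.0473 0.0214 0.0479] ang [-100.4  171.5   81.3   -9.1]
seat c [0.6083 0.1724] sides [0.0161 0.0142 0.0157 0.0138] ang [-95.3 173.9  83.1  -4.5]
set c [ 0.6159 -0.1717] sides [0.0551 0.0416 0.0559 0.0405] ang [-90.7 178.5  88.2  -2.7]
sblkL c [ 0.6197 -0.1267] sides [0.0184 0.0432 0.0194 0.0433] ang [-89.3 177.5  90.8  -3.9]
sblkR c [ 0.6164 -0.2129] sides [0.0193 0.0416 0.0216 0.0417] ang [-89.4 179.8  90.8  -3.3]
shift [ 51.7  -73.37  -1.84] turn -1.264 pos [ 0.1887 -0.5956  0.2308] yaw 0.307 F [ 0.2 -0.2 -0.5] w 0.0853 gf 0.0 t 0.1 q6 -0.11
```

Run:
```python
from h import *
plan(.58,-.17,.25,np.pi/2)
```

```text
shift [ 50.16 -28.76  -1.89] turn -1.264 pos [ 0.1887 -0.5956  0.2308] yaw 0.307 F [ 0.2 -0.2 -0.5] w 0.0853 gf 0.0 t 0.1 q6 -0.11
```

```bash
python3 -m handwheel '[[[50.2,-28.8,-1.9,-1.264,1],[50.2,-28.8,-1.9,-1.264,1],[50.2,-28.8,-1.9,-1.264,1],[50.2,-28.8,-1.9,-1.264,1],[50.2,-28.8,-1.9,-1.264,1],[50.2,-28.8,-1.9,-1.264,1],[50.2,-28.8,-1.9,-1.264,1],[50.2,-28.8,-1.9,-1.264,1]]]' 60
python3 - <<'E'
from h import *
plan(.58,-.17,.25,np.pi/2)
E
```

```text
time_s: 0.9
position: [0.4603, -0.2997, 0.2444]
ee_rot: [[0.058, 0.998, -0.0], [0.998, -0.058, 0.0], [0.0, -0.0, -1.0]]
contact_force: [-0.0, -0.6, -0.7]
grip_width: 0.0854
grip_force: 0.0
shift [13.64 11.2  -0.56] turn -0.058 pos [ 0.4603 -0.2997  0.2444] yaw 1.513 F [-0.  -0.6 -0.7] w 0.0854 gf 0.0 t 0.9 q6 -0.64
```

```bash
python3 -m handwheel '[[[13.6,11.2,-0.6,-0.058,1],[13.6,11.2,-0.6,-0.058,1],[13.6,11.2,-0.6,-0.058,1],[13.6,11.2,-0.6,-0.058,1],[13.6,11.2,-0.6,-0.058,1],[13.6,11.2,-0.6,-0.058,1]]]'
python3 - <<'E'
from h import *
plan(.47,.25,.25,np.pi/2)
c=eyes.calibration("wrist"); im=eyes.snapshot("wrist"); cv2.imwrite("pics/w1.png",im[:,:,::-1])
print("cam at",(-c["R"].T@c["t"]).round(3), "axis",c["R"][2].round(2), "set proj",pix([.618,-.17,.092],c))
np.savez("pics/w1.npz",**c)
E
```

```text
time_s: 1.5
position: [0.5796, -0.1725, 0.2499]
ee_rot: [[0.005, 1.0, -0.001], [1.0, -0.005, 0.0], [0.0, -0.001, -1.0]]
contact_force: [0.6, 0.1, -0.1]
grip_width: 0.0853
grip_force: 0.0
shift [ 4.220e+01 -1.116e+01  1.000e-02] turn -0.005 pos [ 0.5796 -0.1725  0.2499] yaw 1.566 F [ 0.6  0.1 -0.1] w 0.0853 gf 0.0 t 1.5 q6 -0.39
cam at [ 0.579 -0.099  0.393] axis [-0.   -0.29 -0.96] set proj [[299.42497959 170.43772594]]
```

View pics/w1.png

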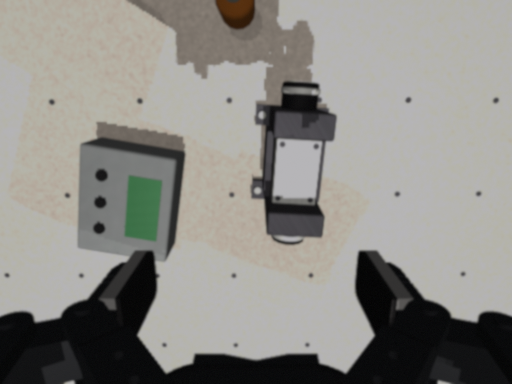

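The wrist view shows cover_set at about (298,170), within 1 px of the predicted (299,170), so the calibration and the cell_shut pose hold. The meter is at left and the bottle at the top. I'll segment the cover precisely and go on to the rack.

```bash
cat >> h.py <<'E'
def bright(im,c,guess,z,T=None):
    """bright low-saturation blob holding the projected guess -> top-face rectangle in world at height z"""
    p=pix([*guess,z],c)[0].round().astype(int)
    g=im.max(2).astype(int); sat=g-im.min(2)
    ref=np.median(g[p[1]-4:p[1]+5,p[0]-4:p[0]+5]); m=((abs(g-ref)<(T or 25))&(sat<40)).astype(np.uint8)
    m=cv2.morphologyEx(m,cv2.MORPH_CLOSE,np.ones((5,5)))
    lab=cv2.connectedComponents(m,connectivity=4)[1]; b=(lab==lab[p[1],p[0]]).astype(np.uint8)
    k=max(cv2.findContours(b,cv2.RETR_EXTERNAL,cv2.CHAIN_APPROX_NONE)[0],key=len)[:,0].astype(float)
    w=world(k,z,c)[:,:2].astype(np.float32)*1000
    r=cv2.minAreaRect(w); bx=cv2.boxPoints(r); e=np.diff(bx[:3],axis=0); L=e[np.argmax(np.linalg.norm(e,axis=1))]
    print("rect centre",np.round(np.array(r[0])/1000,4),"size mm",np.round(r[1],1),"long axis deg",round(np.degrees(np.arctan2(L[1],L[0]))%180,2),"ref",ref)
E
python3 - <<'E'
from h import *
c=dict(np.load("pics/w1.npz")); im=cv2.imread("pics/w1.png")[:,:,::-1]
for T in (15,25,40): bright(im,c,(.618,-.17),.092,T)
E
python3 -m handwheel '[[[42.2,-11.2,0,-0.005,1],[42.2,-11.2,0,-0.005,1],[42.2,-11.2,0,-0.005,1],[42.2,-11.2,0,-0.005,1],[42.2,-11.2,0,-0.005,1],[42.2,-11.2,0,-0.005,1],[42.2,-11.2,0,-0.005,1],[42.2,-11.2,0,-0.005,1]]]'
```

```text
rect centre [ 0.6153 -0.1688] size mm [52.  37.7] long axis deg 86.31 ref 184.0
rect centre [ 0.5778 -0.2129] size mm [368.7 539.6] long axis deg 179.64 ref 184.0
rect centre [ 0.5778 -0.2129] size mm [368.7 540.2] long axis deg 179.64 ref 184.0
time_s: 2.35
position: [0.4788, 0.2148, 0.2506]
ee_rot: [[0.003, 1.0, 0.0], [1.0, -0.003, -0.0], [-0.0, 0.0, -1.0]]
contact_force: [1.8, -0.7, 0.9]
grip_width: 0.0856
grip_force: 0.0
```

```bash
python3 -m handwheel '[[[4.3,-3.1,0,-0.003,1],[4.3,-3.1,0,-0.003,1],[4.3,-3.1,0,-0.003,1],[4.3,-3.1,0,-0.003,1]]]'
python3 - <<'E'
from h import *
plan(.4475,.2585,.08,np.pi/2)
c=eyes.calibration("wrist"); im=eyes.snapshot("wrist"); cv2.imwrite("pics/w2.png",im[:,:,::-1])
np.savez("pics/w2.npz",**c)
for T in (10,15,25): bright(im,c,(.4475,.2585),.036,T)
c=eyes.calibration("wrist");print("seat proj",pix([.608,.1714,.062],c))
E
```

```text
time_s: 2.75
position: [0.4491, 0.2561, 0.2505]
ee_rot: [[-0.001, 1.0, 0.0], [1.0, 0.001, -0.0], [-0.0, 0.0, -1.0]]
contact_force: [0.7, -0.6, 0.2]
grip_width: 0.0856
grip_force: 0.0
shift [ 0.25 -0.17 17.05] turn 0.001 pos [0.4491 0.2561 0.2505] yaw 1.571 F [ 0.7 -0.6  0.2] w 0.0856 gf 0.0 t 2.75 q6 0.39
rect centre [0.4301 0.1818] size mm [610.8 423.7] long axis deg 12.14 ref 183.0
rect centre [0.4298 0.1816] size mm [611.4 424. ] long axis deg 12.15 ref 183.0
rect centre [0.4296 0.181 ] size mm [612.  425.5] long axis deg 12.15 ref 183.0
seat proj [[404.96795565 243.33759587]]
```

View pics/w2.png

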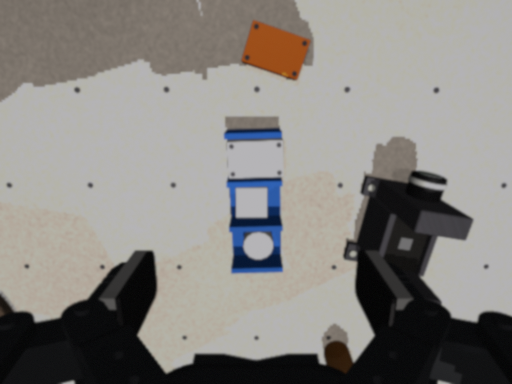

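The wrist view shows cover_loose in the top bay, spanning columns 226–285 and rows 140–180. The orange look-alike is at (277,48) and the open cell at (405,243). The bench brightness leaks into the blob, so I'll read the edges from gradient profiles instead.

Run:
```python
from h import *
c=dict(np.load("pics/w2.npz")); im=cv2.imread("pics/w2.png")
g=cv2.cvtColor(im,cv2.COLOR_BGR2GRAY).astype(int)
for r in (152,160,168): print(r,g[r,218:236],g[r,276:294])
for q in (240,255,270): print(q,g[128:146,q],g[172:190,q])
# dark screws
z=cv2.resize(g[138:184,222:290].astype(np.uint8),None,fx=8,fy=8,interpolation=cv2.INTER_CUBIC)
m=(z<130).astype(np.uint8); n,_,st,ce=cv2.connectedComponentsWithStats(m)
P=[(ce[i]+.5)/8-.5+[222,138] for i in range(1,n) if 60<st[i,4]<1500]
for p in P: print(p.round(1),world([p],.036,c)[0].round(4))
```

```text
152 [180 180 180 179 180 180 179 180 179 180 181 181 181 181 180 181 181 181] [181 181 180 181 181 180 177 172 171 174 178 179 179 179 179 180 180 180]
160 [179 180 180 180 179 179 179 178 173 166 172 179 181 181 181 181 181 181] [181 181 181 181 181 180 178 175 173 174 177 179 179 180 180 180 180 180]
168 [180 181 180 179 180 180 180 180 178 176 178 181 181 180 181 181 181 181] [181 181 179 180 179 180 179 178 175 176 178 180 180 179 180 180 180 179]
240 [ 91  64  38  30  46  69  83  87  88  87  83  81  99 138 166 178 181 181] [181 181 181 180 178 164 126  74  39  50  72  87  90  92 101 124 154 173]
255 [ 85  54  31  35  55  75  85  88  89  86  81  80 103 145 171 179 181 181] [181 181 181 179 167 133  83  44  41  61  80  89  91  93 101 125 155 174]
270 [ 72  42  29  44  68  84  88  89  89  86  84 103 142 170 179 181 181 180] [181 181 181 179 165 126  74  38  46  71  87  91  91  91  91  91  91  89]
[278.5 144.5] [0.4722 0.2735 0.036 ]
[230.9 146.1] [0.4221 0.2719 0.036 ]
[278.9 172.4] [0.4732 0.2434 0.036 ]
[232.4 173.8] [0.423  0.2419 0.036 ]
```

Screw centres give the cover at (0.4476, 0.2577), long axis at 1.8°, consistent with the given sizes. Descending.

```bash
python3 -m handwheel '[[[0.17,-0.15,8,-0.032,1],[0.17,-0.15,12,-0.032,1],[0.17,-0.15,17,-0.032,1],[0.17,-0.15,20,-0.032,1],[0.17,-0.15,20,-0.032,1]]]' 60
python3 - <<'E'
from h import *
plan(.4476,.2577,.005,np.pi/2+.032)
E
```

```text
time_s: 3.3
position: [0.4452, 0.2565, 0.0452]
ee_rot: [[-0.031, 0.999, -0.01], [0.999, 0.031, -0.004], [-0.004, -0.01, -1.0]]
contact_force: [0.5, -0.1, -0.1]
grip_width: 0.0858
grip_force: 0.0
shift [0.12 0.28 4.01] turn -0.001 pos [0.4452 0.2565 0.0452] yaw 1.602 F [ 0.5 -0.1 -0.1] w 0.0858 gf 0.0 t 3.3 q6 0.36
```

```bash
python3 -m handwheel '[[[0,0,0,0,1],[0,0,0,0,1]]]'
python3 - <<'E'
from h import *
plan(.4476,.2577,.005,np.pi/2+.032)
E
```

```text
time_s: 3.5
position: [0.4485, 0.259, 0.0529]
ee_rot: [[-0.033, 0.999, 0.003], [0.999, 0.033, 0.001], [0.001, 0.003, -1.0]]
contact_force: [-0.1, 0.3, 0.3]
grip_width: 0.0855
grip_force: 0.0
shift [-0.13 -0.11  4.79] turn 0.001 pos [0.4485 0.259  0.0529] yaw 1.604 F [-0.1  0.3  0.3] w 0.0855 gf 0.0 t 3.5 q6 0.36
```

```bash
python3 -m handwheel '[[[-0.1,-0.1,0.8,0,1],[-0.1,-0.1,1.8,0,1],[-0.1,-0.1,2.8,0,1],[-0.1,-0.1,3.8,0,1],[-0.1,-0.1,4.4,0,1],[-0.1,-0.1,4.6,0,1],[-0.1,-0.1,4.6,0,1],[-0.1,-0.1,4.6,0,1]]]'
python3 - <<'E'
from h import *
plan(.4476,.2577,.005,np.pi/2+.032)
E
```

```text
time_s: 4.3
position: [0.4461, 0.2581, 0.0045]
ee_rot: [[-0.034, 0.999, 0.0], [0.999, 0.034, -0.0], [-0.0, 0.0, -1.0]]
contact_force: [-0.7, -0.2, 0.1]
grip_width: 0.0857
grip_force: 0.0
shift [-0.04  0.15 -0.05] turn 0.002 pos [0.4461 0.2581 0.0045] yaw 1.605 F [-0.7 -0.2  0.1] w 0.0857 gf 0.0 t 4.3 q6 0.36
```

Depth is right. Closing after a 1.5 mm centring shift.

```bash
python3 -m handwheel '[[[0,0.15,0,0,1],[0,0.15,0,0,0.4],[0,0.15,0,0,-0.2],[0,0.15,0,0,-0.2],[0,0.15,0,0,-0.2],[0,0.15,0,0,-0.2],[0,0.15,0,0,-0.2]]]' 50
```

```text
time_s: 5.0
position: [0.4478, 0.2581, 0.0049]
ee_rot: [[-0.034, 0.999, 0.001], [0.999, 0.034, 0.0], [0.0, 0.001, -1.0]]
contact_force: [-0.6, -1.3, 4.8]
grip_width: 0.0593
grip_force: 54.3
```

```bash
python3 -m handwheel '[[[0,0,-0.5,0,-0.2],[0,0,-1,0,-0.2],[0,0,-2,0,-0.2],[0,0,-3.5,0,-0.2],[0,0,-5.5,0,-0.2],[0,0,-7.5,0,-0.2],[0,0,-8,0,-0.2],[0,0,-8,0,-0.2]]]'
python3 - <<'E'
from h import *
plan(.51,.075,.09,0.0)
c=eyes.calibration("wrist"); im=eyes.snapshot("wrist"); cv2.imwrite("pics/w3.png",im[:,:,::-1])
E
```

```text
time_s: 5.8
position: [0.4478, 0.2582, 0.0852]
ee_rot: [[-0.034, 0.999, 0.002], [0.999, 0.034, 0.001], [0.001, 0.002, -1.0]]
contact_force: [0.0, -0.4, -1.6]
grip_width: 0.0589
grip_force: 54.0
shift [-18.52   5.6   -0.48] turn 1.605 pos [0.4478 0.2582 0.0852] yaw 1.605 F [ 0.  -0.4 -1.6] w 0.0589 gf 54.0 t 5.8 q6 0.36
```

View pics/w3.png

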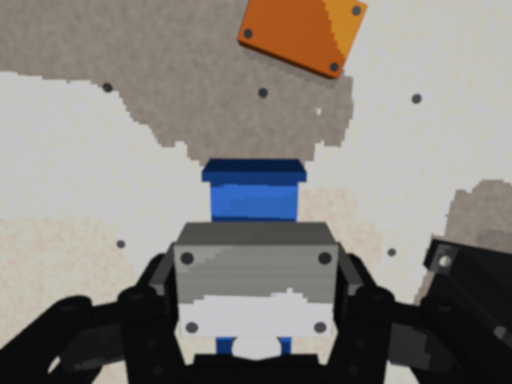

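The cover is held centrally by its ends (columns 175–338, row 280); the rack bay below is empty and the orange block is untouched. Now to the free bench spot near (0.50, 0.065), turning it so its y matches the cell's.

```bash
python3 -m handwheel '[[[0,0,-2,0.1,-0.2],[-1,0.3,-4,0.22,-0.2],[-3,0.8,-5,0.36,-0.2],[-5.5,1.5,-5,0.5,-0.2],[-8,2.2,-5,0.64,-0.2],[-10.5,3,-5,0.78,-0.2],[-13,3.6,-5,0.92,-0.2],[-15,4,-5,1.06,-0.2]]]'
python3 - <<'E'
from h import *
plan(.50,.065,.06,-.169)
E
```

```text
time_s: 6.65
position: [0.4926, 0.1082, 0.1333]
ee_rot: [[0.858, 0.513, -0.002], [0.513, -0.858, -0.0], [-0.002, -0.001, -1.0]]
contact_force: [0.7, 0.9, -0.9]
grip_width: 0.0592
grip_force: 54.5
shift [-1.57  4.09  7.33] turn 0.708 pos [0.4926 0.1082 0.1333] yaw 0.539 F [ 0.7  0.9 -0.9] w 0.0592 gf 54.5 t 6.65 q6 1.12
```

```bash
python3 -m handwheel '[[[-0.7,1.5,0.5,0.14,-0.2],[-1.2,3,2,0.28,-0.2],[-1.57,4.1,4,0.42,-0.2],[-1.57,4.1,5.5,0.56,-0.2],[-1.57,4.1,6.8,0.68,-0.2],[-1.57,4.1,7.3,0.708,-0.2],[-1.57,4.1,7.3,0.708,-0.2],[-1.57,4.1,7.3,0.708,-0.2]]]'
python3 - <<'E'
from h import *
plan(.50,.065,.002,-.169)
E
```

```text
time_s: 7.45
position: [0.5005, 0.0664, 0.0614]
ee_rot: [[0.987, -0.16, -0.0], [-0.16, -0.987, -0.0], [-0.0, 0.0, -1.0]]
contact_force: [0.8, -1.0, -0.7]
grip_width: 0.0594
grip_force: 54.5
shift [-0.02  0.14  5.94] turn 0.009 pos [0.5005 0.0664 0.0614] yaw -0.16 F [ 0.8 -1.  -0.7] w 0.0594 gf 54.5 t 7.45 q6 1.73
```

```bash
python3 -m handwheel '[[[0,0,1.5,0,-0.2],[0,0,3,0,-0.2],[0,0,4.3,0,-0.2],[0,0,5.2,0,-0.2],[0,0,5.6,0,-0.2],[0,0,5.7,0,-0.2],[0,0,5.7,0,-0.2]]]'; python3 -m handwheel '[[[0,0,0.1,0,-0.2],[0,0,0.2,0,-0.2],[0,0,0.2,0,-0.2]]]'
```

```text
time_s: 8.15
position: [0.5006, 0.0663, 0.0046]
ee_rot: [[0.987, -0.162, 0.0], [-0.162, -0.987, -0.0], [0.0, 0.0, -1.0]]
contact_force: [-0.1, 0.4, -1.2]
grip_width: 0.0593
grip_force: 54.5
time_s: 8.45
position: [0.5005, 0.0663, 0.0025]
ee_rot: [[0.987, -0.162, 0.0], [-0.162, -0.987, -0.0], [0.0, 0.0, -1.0]]
contact_force: [0.6, 0.3, -2.2]
grip_width: 0.0591
grip_force: 54.5
```

```bash
python3 -m handwheel '[[[0,0,0.1,0,-0.2],[0,0,0.2,0,-0.2],[0,0,0.2,0,-0.2]]]'; python3 -m handwheel '[[[0,0,0.1,0,-0.2],[0,0,0.1,0,-0.2]]]'
```

```text
time_s: 8.75
position: [0.5004, 0.0663, 0.0003]
ee_rot: [[0.987, -0.162, -0.0], [-0.162, -0.987, -0.0], [-0.0, 0.0, -1.0]]
contact_force: [-0.1, -0.5, -1.0]
grip_width: 0.0589
grip_force: 54.5
time_s: 8.95
position: [0.5004, 0.0663, -0.0007]
ee_rot: [[0.987, -0.162, -0.0], [-0.162, -0.987, -0.0], [-0.0, 0.0, -1.0]]
contact_force: [-0.4, -0.6, -1.9]
grip_width: 0.0592
grip_force: 54.5
```

```bash
python3 -m handwheel '[[[0,0,0.05,0,-0.2],[0,0,0.1,0,-0.2]]]'; python3 -m handwheel '[[[0,0,0.05,0,-0.2],[0,0,0.05,0,-0.2]]]'
```

```text
time_s: 9.15
position: [0.5005, 0.0663, -0.0012]
ee_rot: [[0.987, -0.162, 0.0], [-0.162, -0.987, -0.0], [0.0, 0.0, -1.0]]
contact_force: [-3.1, -1.4, 15.1]
grip_width: 0.0591
grip_force: 56.4
time_s: 9.35
position: [0.5005, 0.0663, -0.0012]
ee_rot: [[0.987, -0.162, 0.001], [-0.162, -0.987, -0.0], [0.001, 0.0, -1.0]]
contact_force: [-3.9, 0.3, 15.8]
grip_width: 0.0595
grip_force: 56.5
```

Contact at exactly the predicted height. Releasing and lifting straight up.

```bash
python3 -m handwheel '[[[0,0,0,0,0.2],[0,0,0,0,0.7],[0,0,0,0,1],[0,0,0,0,1],[0,0,0,0,1],[0,0,0,0,1]]]'; python3 -m handwheel '[[[0,0,-1,0,1],[0,0,-3,0,1],[0,0,-6,0,1],[0,0,-9,-0.14,1],[0,0,-12,-0.28,1],[0,0,-15,-0.42,1],[0,0,-15,-0.56,1],[0,0,-15,-0.7,1]]]'; python3 -m handwheel '[[[0,0,0,-0.14,1],[0,0,0,-0.28,1],[0,0,0,-0.42,1],[0,0,0,-0.56,1],[0,0,0,-0.7,1],[0,0,0,-0.84,1],[0,0,0,-0.87,1],[0,0,0,-0.87,1]]]'
python3 - <<'E'
from h import *
plan(.50,.065,.08,1.401)
c=eyes.calibration("wrist"); im=eyes.snapshot("wrist"); cv2.imwrite("pics/w4.png",im[:,:,::-1])
np.savez("pics/w4.npz",**c)
g=cv2.cvtColor(im,cv2.COLOR_RGB2GRAY); print("proj",pix([.5,.066,.03],c))
E
```

```text
time_s: 9.95
position: [0.5004, 0.0663, -0.0022]
ee_rot: [[0.987, -0.163, -0.0], [-0.163, -0.987, -0.0], [-0.0, 0.0, -1.0]]
contact_force: [-0.1, -0.1, 0.1]
grip_width: 0.0856
grip_force: 0.0
time_s: 10.75
position: [0.5006, 0.0664, 0.1497]
ee_rot: [[0.856, 0.516, 0.003], [0.516, -0.856, -0.0], [0.002, 0.001, -1.0]]
contact_force: [0.8, -0.2, -0.0]
grip_width: 0.0853
grip_force: 0.0
time_s: 11.55
position: [0.5003, 0.0663, 0.1485]
ee_rot: [[0.163, 0.987, 0.0], [0.987, -0.163, -0.0], [-0.0, 0.0, -1.0]]
contact_force: [0.3, -0.4, -0.2]
grip_width: 0.0852
grip_force: 0.0
shift [-0.14 -0.01  6.85] turn 0.006 pos [0.5003 0.0663 0.1485] yaw 1.407 F [ 0.3 -0.4 -0.2] w 0.0852 gf 0.0 t 11.55 q6 0.16
proj [[256.595764 185.307541]]
```

View pics/w4.png

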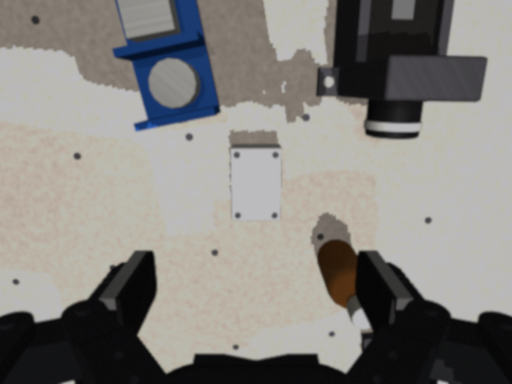

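The cover stands flat at (256,185), exactly on the predicted point and square to the tool; the bottle at (340,270) is clear of the right finger. Regrasping by the long sides.

```bash
python3 -m handwheel '[[[0,0,3,0.006,1],[0,0,6,0.006,1],[0,0,8.5,0.006,1],[0,0,10.5,0.006,1],[0,0,12.2,0.006,1],[0,0,13.3,0.006,1],[0,0,13.7,0.006,1],[0,0,13.7,0.006,1]]]'; python3 -m handwheel '[[[0,0,0,0,1],[0,0,0,0,0.4],[0,0,0,0,-0.2],[0,0,0,0,-0.4],[0,0,0,0,-0.4],[0,0,0,0,-0.4],[0,0,0,0,-0.4],[0,0,0,0,-0.4]]]' 50
```

```text
time_s: 12.4
position: [0.5004, 0.0663, 0.0109]
ee_rot: [[0.17, 0.986, -0.0], [0.986, -0.17, -0.0], [-0.0, -0.0, -1.0]]
contact_force: [0.4, -1.0, 0.2]
grip_width: 0.0855
grip_force: 0.0
time_s: 13.2
position: [0.5005, 0.0663, 0.0114]
ee_rot: [[0.169, 0.986, 0.001], [0.986, -0.169, -0.0], [-0.0, 0.001, -1.0]]
contact_force: [-0.8, 0.2, 6.4]
grip_width: 0.0389
grip_force: 50.7
```

```bash
python3 -m handwheel '[[[0,0,-0.5,0,-0.4],[0,0,-1.5,0,-0.4],[0,0,-3.5,0,-0.4],[0,0,-6.5,0,-0.4],[0,0,-10,0,-0.4],[0,0,-13.5,0,-0.4],[0,0,-17,0,-0.4],[0,0,-19,0,-0.4]]]'
python3 - <<'E'
from h import *
plan(.594,.095,.21,1.401)
E
```

```text
time_s: 14.0
position: [0.5006, 0.0664, 0.2043]
ee_rot: [[0.169, 0.986, 0.003], [0.986, -0.169, -0.0], [0.0, 0.003, -1.0]]
contact_force: [0.1, -1.6, -1.8]
grip_width: 0.0387
grip_force: 50.6
shift [ 4.4   8.72 -0.54] turn -0.0 pos [0.5006 0.0664 0.2043] yaw 1.401 F [ 0.1 -1.6 -1.8] w 0.0387 gf 50.6 t 14.0 q6 0.17
```

```bash
python3 -m handwheel '[[[0.8,1.5,-0.5,0,-0.4],[2,4,-0.5,0,-0.4],[3.2,6.3,-0.5,0,-0.4],[4,8,-0.5,0,-0.4],[4.4,8.7,-0.5,0,-0.4],[4.4,8.7,-0.5,0,-0.4],[4.4,8.7,-0.5,0,-0.4]]]'
python3 - <<'E'
from h import *
plan(.608,.1714,.21,1.401)
c=eyes.calibration("wrist"); im=eyes.snapshot("wrist"); 
np.savez("pics/w5.npz",**c); cv2.imwrite("pics/w5raw.png",im[:,:,::-1])
a=cv2.resize(im[0:250,130:400],None,fx=2.4,fy=2.4,interpolation=cv2.INTER_CUBIC); cv2.imwrite("pics/w5.png",cv2.convertScaleAbs(a[:,:,::-1],alpha=1.6))
R=np.radians(-9.7); M=np.array([[np.cos(R),-np.sin(R)],[np.sin(R),np.cos(R)]])
for s in (1,-1):
  P=[[*(np.array([.608,.1714])+M@[x,s*y]),.115] for x,y in ((-.025,.032),(.025,.032),(.025,.054),(-.025,.054))]
  print(((pix(P,c)+.5-[130,0])*2.4).round(0).tolist())
E
```

```text
time_s: 14.7
position: [0.5927, 0.0948, 0.206]
ee_rot: [[0.169, 0.986, -0.001], [0.986, -0.169, -0.0], [-0.0, -0.001, -1.0]]
contact_force: [0.2, 0.1, -0.9]
grip_width: 0.0388
grip_force: 50.6
shift [ 7.8   0.21 -0.41] turn -0.0 pos [0.5927 0.0948 0.206 ] yaw 1.401 F [ 0.2  0.1 -0.9] w 0.0388 gf 50.6 t 14.7 q6 0.22
[[219.0, 70.0], [410.0, 69.0], [412.0, -24.0], [217.0, -23.0]]
[[226.0, 315.0], [402.0, 314.0], [400.0, 390.0], [228.0, 391.0]]
```

View pics/w5.png

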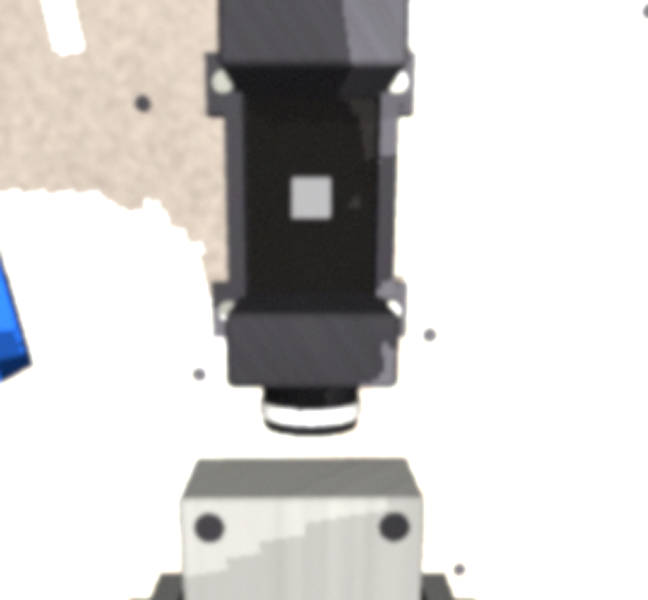

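The crop shows the open cell with its near block edge at row 313 and far block edge at row 66, columns 221–409, within about 3 px (0.8 mm) of the prediction. The held cover's screws are at (209,527) and (394,527), so I'll use them to check the camera's offset.

Run:
```python
from h import *
c=dict(np.load("pics/w5.npz")); s=telemetry.read_state(); R=s["ee_rot"]; p=s["position"]
f=lambda X:((pix(X,c)+.5-[130,0])*2.4).round(1).tolist()
top=p[2]-.0114+.03
print("screws",f([[*(p[:2]+R[:2,0]*a+R[:2,1]*b),top] for a,b in ((.0152,-.025),(.0152,.025),(.025,-.015),(.025,.015))]))
print("far top edge of cover",f([[*(p[:2]+R[:2,0]*.03+R[:2,1]*b),top] for b in (-.02,.02)]))
# seat marker from observed pixels
q=lambda u:np.array(u)/2.4-.5+[130,0]
w=world(q([[290,176],[332,176],[332,219],[290,219]]),.062,c); print("marker",w.mean(0).round(4))
for z,e in ((.115,[[230,313],[399,313],[409,66],[221,66]]),): 
  w=world(q(e),z,c); print(w.round(4).tolist(),w.mean(0).round(4)); d=(w[2]+w[3]-w[0]-w[1])/2; print(np.linalg.norm(d[:2]),np.degrees(np.arctan2(d[1],d[0])))
```

```text
screws [[158.6, 578.7], [459.2, 578.4], [216.8, 523.6], [401.1, 523.4]]
far top edge of cover [[184.8, 494.5], [433.2, 494.3]]
marker [0.6077 0.1722 0.062 ]
[[0.5792, 0.1443, 0.115], [0.6264, 0.1362, 0.115], [0.638, 0.1995, 0.115], [0.5894, 0.2079, 0.115]] [0.6083 0.172  0.115 ]
0.06438996496663546 80.29254352701894
```

Cover and cell agree to about 1 mm; I'll split the difference and target (0.6087, 0.1723).

```bash
python3 -m handwheel '[[[1.5,0.1,0,0,-0.4],[3.5,0.2,0,0,-0.4],[5.5,0.26,0,0,-0.4],[7,0.26,0,0,-0.4],[7.8,0.26,0,0,-0.4],[7.9,0.26,0,0,-0.4],[7.9,0.26,0,0,-0.4],[7.9,0.26,0,0,-0.4]]]'
python3 - <<'E'
from h import *
plan(.6087,.1723,.125,1.401)
E
```

```text
time_s: 15.55
position: [0.6095, 0.1718, 0.2059]
ee_rot: [[0.17, 0.985, -0.0], [0.985, -0.17, -0.0], [-0.0, -0.0, -1.0]]
contact_force: [0.4, -0.5, -0.7]
grip_width: 0.0387
grip_force: 50.6
shift [ 0.04 -0.08  8.09] turn -0.001 pos [0.6095 0.1718 0.2059] yaw 1.4 F [ 0.4 -0.5 -0.7] w 0.0387 gf 50.6 t 15.55 q6 0.34
```

```bash
python3 -m handwheel '[[[0.04,-0.08,2,0,-0.4],[0.04,-0.08,4,0,-0.4],[0.04,-0.08,5.8,0,-0.4],[0.04,-0.08,7,0,-0.4],[0.04,-0.08,7.8,0,-0.4],[0.04,-0.08,8,0,-0.4],[0.04,-0.08,8,0,-0.4]]]'
python3 -m handwheel '[[[0,0,0.5,0,-0.4],[0,0,1.2,0,-0.4],[0,0,1.9,0,-0.4],[0,0,2.5,0,-0.4],[0,0,3,0,-0.4],[0,0,3.2,0,-0.4],[0,0,3.2,0,-0.4]]]'
```

```text
time_s: 16.25
position: [0.609, 0.1728, 0.1261]
ee_rot: [[0.169, 0.986, 0.0], [0.986, -0.169, -0.0], [-0.0, 0.0, -1.0]]
contact_force: [-0.2, 0.2, -0.6]
grip_width: 0.0391
grip_force: 50.6
time_s: 16.95
position: [0.6087, 0.1729, 0.0935]
ee_rot: [[0.169, 0.986, -0.001], [0.986, -0.169, -0.0], [-0.0, -0.0, -1.0]]
contact_force: [-0.2, 0.2, -1.4]
grip_width: 0.0389
grip_force: 50.6
```

```bash
python3 -m handwheel '[[[0,0,0.3,0,-0.4],[0,0,0.6,0,-0.4],[0,0,0.6,0,-0.4]]]'
```

```text
time_s: 17.25
position: [0.6087, 0.1729, 0.0875]
ee_rot: [[0.169, 0.986, -0.0], [0.986, -0.169, -0.0], [-0.0, -0.0, -1.0]]
contact_force: [1.1, -0.1, -1.0]
grip_width: 0.039
grip_force: 50.6
```

```bash
python3 -m handwheel '[[[0,0,0.3,0,-0.4],[0,0,0.6,0,-0.4],[0,0,0.8,0,-0.4],[0,0,0.8,0,-0.4]]]'; python3 -m handwheel '[[[0,0,0.2,0,-0.4],[0,0,0.4,0,-0.4],[0,0,0.4,0,-0.4]]]'
```

```text
time_s: 17.65
position: [0.6087, 0.1729, 0.0795]
ee_rot: [[0.169, 0.986, -0.001], [0.986, -0.169, -0.0], [-0.0, -0.001, -1.0]]
contact_force: [0.2, -1.3, -1.0]
grip_width: 0.0389
grip_force: 50.6
time_s: 17.95
position: [0.6087, 0.1729, 0.0756]
ee_rot: [[0.169, 0.986, -0.0], [0.986, -0.169, -0.0], [-0.0, -0.0, -1.0]]
contact_force: [-0.0, 0.0, -2.3]
grip_width: 0.0388
grip_force: 50.6
```

```bash
python3 -m handwheel '[[[0,0,0.1,0,-0.4],[0,0,0.2,0,-0.4],[0,0,0.2,0,-0.4]]]'; python3 -m handwheel '[[[0,0,0.05,0,-0.4],[0,0,0.05,0,-0.4]]]'
```

```text
time_s: 18.25
position: [0.6088, 0.1729, 0.0738]
ee_rot: [[0.169, 0.986, -0.0], [0.986, -0.169, -0.0], [-0.0, -0.0, -1.0]]
contact_force: [0.0, 0.2, -1.4]
grip_width: 0.0386
grip_force: 50.6
time_s: 18.45
position: [0.6089, 0.1729, 0.0735]
ee_rot: [[0.169, 0.986, 0.0], [0.986, -0.169, -0.0], [-0.0, 0.0, -1.0]]
contact_force: [-0.2, -0.6, -0.2]
grip_width: 0.0389
grip_force: 50.7
```

```bash
python3 -m handwheel '[[[0,0,0.05,0,-0.4],[0,0,0.05,0,-0.4]]]'; python3 -m handwheel '[[[0,0,0.05,0,-0.4],[0,0,0.05,0,-0.4]]]'
```

```text
time_s: 18.65
position: [0.6089, 0.173, 0.0734]
ee_rot: [[0.169, 0.986, 0.0], [0.986, -0.169, -0.0], [0.0, 0.0, -1.0]]
contact_force: [-1.9, -0.8, 4.4]
grip_width: 0.0387
grip_force: 51.4
time_s: 18.85
position: [0.6089, 0.1729, 0.0731]
ee_rot: [[0.169, 0.986, 0.001], [0.986, -0.169, -0.0], [0.0, 0.001, -1.0]]
contact_force: [-2.2, -0.5, 6.7]
grip_width: 0.039
grip_force: 51.6
```

The cover sits on the seat at the predicted height. Release, lift, close, and check before pressing.

```bash
python3 -m handwheel '[[[0,0,0,0,0],[0,0,0,0,0.4],[0,0,0,0,0.7],[0,0,0,0,0.7],[0,0,0,0,0.7]]]'; python3 -m handwheel '[[[0,0,-1,0,0.7],[0,0,-2.5,0,0.7],[0,0,-4.5,0,0.7],[0,0,-6.5,0,0.7],[0,0,-7,0,-1],[0,0,-7,0,-1],[0,0,-7,0,-1],[0,0,-7,0,-1]]]'; python3 -m handwheel '[[[0,0,0,0,-1],[0,0,0,0,-1],[0,0,0,0,-1]]]'
python3 - <<'E'
from h import *
plan(.6085,.1725,.095,1.401)
im=eyes.snapshot("wrist"); cv2.imwrite("pics/w6.png",im[:,:,::-1])
E
```

```text
time_s: 19.35
position: [0.6088, 0.1729, 0.0723]
ee_rot: [[0.169, 0.986, -0.0], [0.986, -0.169, -0.0], [-0.0, -0.0, -1.0]]
contact_force: [-0.2, -0.5, -0.3]
grip_width: 0.0726
grip_force: 0.0
time_s: 20.15
position: [0.6085, 0.1728, 0.1415]
ee_rot: [[0.169, 0.986, -0.001], [0.986, -0.169, -0.0], [-0.001, -0.001, -1.0]]
contact_force: [-1.1, -0.0, 0.0]
grip_width: 0.0144
grip_force: 0.0
time_s: 20.45
position: [0.6088, 0.1729, 0.1421]
ee_rot: [[0.169, 0.986, -0.0], [0.986, -0.169, -0.0], [-0.0, -0.0, -1.0]]
contact_force: [0.7, 0.1, 0.8]
grip_width: 0.0
grip_force: 0.0
shift [-0.04 -0.02  4.71] turn -0.0 pos [0.6088 0.1729 0.1421] yaw 1.401 F [0.7 0.1 0.8] w 0.0 gf 0.0 t 20.45 q6 0.34
```

View pics/w6.png

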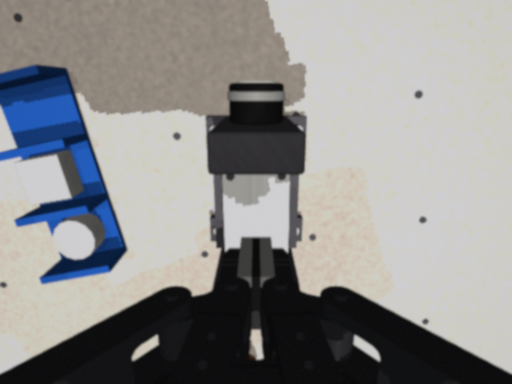

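The cover lies square in the cell at (257,210), between lips and blocks, and the shut fingertips are over its middle. Pressing.

```bash
python3 -m handwheel '[[[0,0,1,0,-1],[0,0,2.2,0,-1],[0,0,3.3,0,-1],[0,0,4.2,0,-1],[0,0,4.7,0,-1],[0,0,4.7,0,-1]]]'; python3 -m handwheel '[[[0,0,0.2,0,-1],[0,0,0.3,0,-1],[0,0,0.4,0,-1],[0,0,0.5,0,-1],[0,0,0.5,0,-1]]]'
```

```text
time_s: 21.1
position: [0.6085, 0.1728, 0.0944]
ee_rot: [[0.169, 0.986, -0.001], [0.986, -0.169, -0.0], [-0.001, -0.001, -1.0]]
contact_force: [0.8, 0.6, -0.0]
grip_width: 0.0001
grip_force: 0.0
time_s: 21.6
position: [0.609, 0.1729, 0.0911]
ee_rot: [[0.169, 0.986, 0.001], [0.986, -0.169, 0.0], [0.0, 0.001, -1.0]]
contact_force: [-1.4, 0.8, 4.1]
grip_width: -0.0002
grip_force: 2.4
```

```bash
python3 -m handwheel '[[[0,0,0.1,0,-1],[0,0,0.2,0,-1],[0,0,0.3,0,-1],[0,0,0.3,0,-1]]]'; python3 -m handwheel '[[[0,0,0.1,0,-1],[0,0,0.2,0,-1],[0,0,0.3,0,-1],[0,0,0.3,0,-1]]]'
```

```text
time_s: 22.0
position: [0.609, 0.173, 0.0883]
ee_rot: [[0.169, 0.986, 0.001], [0.986, -0.169, 0.0], [0.0, 0.001, -1.0]]
contact_force: [-1.9, 0.1, 5.8]
grip_width: 0.0
grip_force: 3.3
time_s: 22.4
position: [0.6091, 0.1729, 0.0854]
ee_rot: [[0.169, 0.986, 0.001], [0.986, -0.169, 0.0], [0.0, 0.001, -1.0]]
contact_force: [-1.7, -0.7, 6.1]
grip_width: 0.0
grip_force: 3.4
```

```bash
python3 -m handwheel '[[[0,0,0.1,0,-1],[0,0,0.2,0,-1],[0,0,0.2,0,-1]]]'; python3 -m handwheel '[[[0,0,0.1,0,-1],[0,0,0.1,0,-1]]]'
```

```text
time_s: 22.7
position: [0.6091, 0.173, 0.084]
ee_rot: [[0.169, 0.986, 0.002], [0.986, -0.169, 0.0], [0.0, 0.002, -1.0]]
contact_force: [-3.2, -0.9, 12.4]
grip_width: 0.0001
grip_force: 6.3
time_s: 22.9
position: [0.6092, 0.173, 0.0839]
ee_rot: [[0.169, 0.986, 0.002], [0.986, -0.169, 0.0], [0.001, 0.002, -1.0]]
contact_force: [-5.6, -1.9, 20.8]
grip_width: -0.0001
grip_force: 10.5
```

Hard stop at 0.084 m with 21 N and no further motion: cell_open is home. Now up and over to cell_shut.

```bash
python3 -m handwheel '[[[0,0,-1,0,-1],[0,0,-3,0,-1],[0,0,-6,0,-1],[0,0,-9,0,-1],[0,0,-10,0,-1],[0,0,-10,0,-1]]]'
python3 - <<'E'
from h import *
plan(.616,-.17,.18,1.525)
E
```

```text
time_s: 23.5
position: [0.6093, 0.1731, 0.1828]
ee_rot: [[0.169, 0.986, 0.003], [0.986, -0.169, 0.0], [0.001, 0.003, -1.0]]
contact_force: [0.5, 0.3, -0.6]
grip_width: 0.0001
grip_force: 0.0
shift [-33.7    6.46   0.27] turn -0.124 pos [0.6093 0.1731 0.1828] yaw 1.401 F [ 0.5  0.3 -0.6] w 0.0001 gf 0.0 t 23.5 q6 0.34
```

```bash
python3 -m handwheel '[[[-3,0.6,0,0,-1],[-8,1.5,0,-0.03,-1],[-13,2.5,0,-0.06,-1],[-18,3.5,0,-0.09,-1],[-23,4.4,0,-0.12,-1],[-28,5.4,0,-0.124,-1],[-32,6.2,0.2,-0.124,-1],[-33.7,6.46,0.2,-0.124,-1]]]'; python3 -m handwheel '[[[0,0,0,0,-1],[0,0,0,0,-1],[0,0,0,0,-1]]]'
python3 - <<'E'
from h import *
plan(.616,-.17,.095,1.525)
c=eyes.calibration("wrist"); im=eyes.snapshot("wrist"); cv2.imwrite("pics/w7.png",im[:,:,::-1])
print(pix([[.616,-.17,.092]],c))
E
```

```text
time_s: 24.3
position: [0.6147, -0.1739, 0.1773]
ee_rot: [[0.049, 0.999, -0.002], [0.999, -0.049, 0.0], [0.0, -0.002, -1.0]]
contact_force: [-0.0, 0.8, -0.3]
grip_width: 0.0
grip_force: 0.0
time_s: 24.6
position: [0.6155, -0.1685, 0.179]
ee_rot: [[0.045, 0.999, -0.001], [0.999, -0.045, 0.0], [0.0, -0.001, -1.0]]
contact_force: [-0.1, 0.0, 0.4]
grip_width: 0.0001
grip_force: 0.0
shift [-0.15  0.07  8.4 ] turn 0.001 pos [ 0.6155 -0.1685  0.179 ] yaw 1.526 F [-0.1  0.   0.4] w 0.0001 gf 0.0 t 24.6 q6 -0.33
[[258.17511921 198.96785152]]
```

View pics/w7.png

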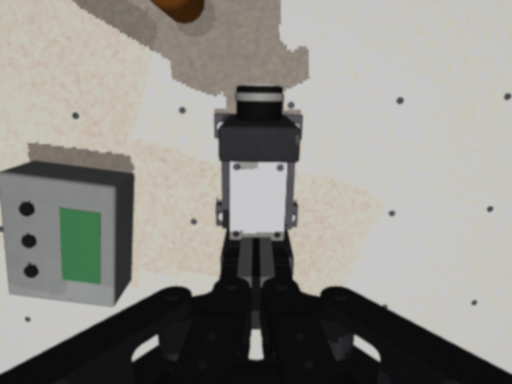

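cover_set's four screws are centred at about (258,200), as predicted (258,199). Pressing.

```bash
python3 -m handwheel '[[[-0.15,0.07,2,0,-1],[-0.15,0.07,4,0,-1],[-0.15,0.07,6,0,-1],[-0.15,0.07,7.5,0,-1],[-0.15,0.07,8.2,0,-1],[-0.15,0.07,8.4,0,-1],[-0.15,0.07,8.4,0,-1]]]'; python3 -m handwheel '[[[0,0,0.2,0,-1],[0,0,0.3,0,-1],[0,0,0.4,0,-1],[0,0,0.5,0,-1],[0,0,0.6,0,-1],[0,0,0.6,0,-1]]]'; python3 -m handwheel '[[[0,0,0.1,0,-1],[0,0,0.2,0,-1],[0,0,0.3,0,-1],[0,0,0.3,0,-1]]]'
```

```text
time_s: 25.35
position: [0.6164, -0.1715, 0.0958]
ee_rot: [[0.046, 0.999, 0.0], [0.999, -0.046, -0.0], [-0.0, 0.0, -1.0]]
contact_force: [0.2, 0.1, -0.8]
grip_width: 0.0001
grip_force: 0.0
time_s: 25.95
position: [0.6163, -0.1718, 0.0903]
ee_rot: [[0.046, 0.999, 0.001], [0.999, -0.046, -0.001], [-0.0, 0.001, -1.0]]
contact_force: [-0.2, 0.4, 6.6]
grip_width: 0.0005
grip_force: 3.1
time_s: 26.35
position: [0.6163, -0.1718, 0.0873]
ee_rot: [[0.046, 0.999, 0.001], [0.999, -0.046, -0.001], [-0.0, 0.001, -1.0]]
contact_force: [-1.8, 1.1, 6.7]
grip_width: -0.0
grip_force: 3.3
```

```bash
python3 -m handwheel '[[[0,0,0.1,0,-1],[0,0,0.2,0,-1],[0,0,0.3,0,-1],[0,0,0.3,0,-1]]]'; python3 -m handwheel '[[[0,0,0.1,0,-1],[0,0,0.1,0,-1]]]'; python3 -m handwheel '[[[0,0,0.1,0,-1],[0,0,0.1,0,-1]]]'
```

```text
time_s: 26.75
position: [0.6163, -0.1718, 0.0843]
ee_rot: [[0.046, 0.999, 0.001], [0.999, -0.046, -0.001], [-0.0, 0.001, -1.0]]
contact_force: [-2.4, 1.1, 7.4]
grip_width: -0.0001
grip_force: 3.3
time_s: 26.95
position: [0.6164, -0.1718, 0.084]
ee_rot: [[0.046, 0.999, 0.001], [0.999, -0.046, -0.001], [-0.001, 0.001, -1.0]]
contact_force: [-4.2, 2.2, 12.4]
grip_width: 0.0003
grip_force: 6.2
time_s: 27.15
position: [0.6165, -0.1719, 0.0839]
ee_rot: [[0.046, 0.999, 0.002], [0.999, -0.046, -0.001], [-0.001, 0.002, -1.0]]
contact_force: [-6.1, 2.0, 20.6]
grip_width: 0.0001
grip_force: 10.4
```

Same hard stop here. Retreat, take one last overview, then hand in.

```bash
python3 -m handwheel '[[[0,0,-1,0,-1],[0,0,-3,0,-1],[0,0,-6,0,-1],[0,0,-10,0,-1],[0,0,-14,0,-1],[0,0,-16,0,-1],[0,0,-16,0,-1],[0,0,-16,0,-1]]]'
python3 - <<'E'
from h import *
im=eyes.snapshot("scene"); cv2.imwrite("pics/s2.png",cv2.resize(im[90:310,140:400,::-1],None,fx=2.7,fy=2.7,interpolation=cv2.INTER_CUBIC))
E
```

```text
time_s: 27.95
position: [0.6159, -0.1716, 0.2413]
ee_rot: [[0.046, 0.999, 0.0], [0.999, -0.046, -0.0], [-0.0, 0.0, -1.0]]
contact_force: [0.2, -0.2, -0.5]
grip_width: -0.0003
grip_force: 0.0
```

View pics/s2.png

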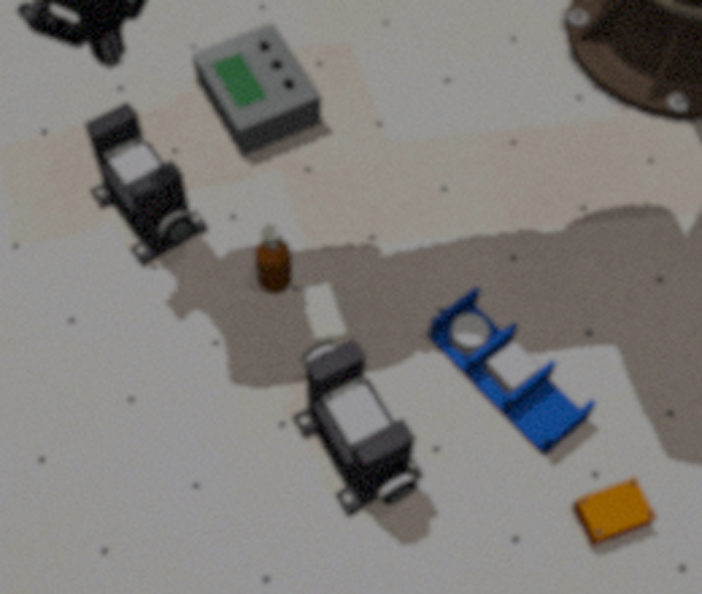

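Both covers sit flat in their cells at (135,162) and (357,412). The small covers, the bottle at (273,265) and the orange block are where they were, and the gripper is clear.

```bash
python3 -c "
from cell import env; print(env.close_job())"
```

```text
the job is handed in; nothing more can be done
None
```

I set the loose cover in the open cell, taking it again by its long sides on the bench, pressed both covers home to their stops (tops at 84 mm, about 21 N) and handed the job in at about 28 s; nothing else was moved.

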